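Stand the toppled former up in its bin

TASK

In the deep blue bin, the long orange-tipped former has toppled against the wall. Tip it upright inside the bin, without lifting it out over the rim, and leave it standing freely on its foot, centred across the yellow stripe on the bin floor. Leave the two short black-tipped formers standing where they are.

Things in the scene. Friction and masses are not known exactly. Their poses are not given: they have to be found in the camera images.
- former_centre (a point): Long loose former: steel foot 50x50x16 mm, round stem 28 mm thick, orange tip (top 30 mm); 215 mm long, about 0.3 kg. Point: on its axis, half-way (107.5 mm from the foot's underside); z runs foot to tip. Starts leaning 34 deg towards the bin's -x: foot on the floor at the +x wall, stem on the -x rim 165 mm up from the foot, top 50 mm beyond the rim.
- bin: Fixed deep blue open bin, 140 (x) x 310 (y) x 155 mm high outside, walls and floor 5 mm: inside 130 x 300, 150 deep. Origin: centre of the underside, z up. A yellow stripe 50 mm wide runs along the middle of the floor, along y (at x = 0). The formers stand in three places, about y = -98, 0, 98 mm; the long one may be in any.
- short_a_centre (a point): Short former standing in the bin: same foot and stem, black tip, 140 mm tall (below the rim). Point: on its axis, half-way up (70 mm), z up. Loose, to be left alone.
- short_b_centre (a point): The other short black-tipped former, just like the first. Loose, to be left alone.

How it is judged:
At the end, for the whole second after the job is handed in: The long former stands still on its foot on the bin floor, within 10 degrees of upright and within 20 mm of the middle of the yellow stripe; both short formers stand upright (within 10 degrees), within 20 mm of where they started (angle between each of former_centre, short_a_centre, short_b_centre's own z axis and vertical below 0.175 rad and x of former_centre in the frame of bin between -0.02 and 0.02 m and y of former_centre in the frame of bin between -0.15 and 0.15 m and z of former_centre in the frame of bin between 0.106 and 0.118 m and linear speed of former below 0.02 m/s and distance of each of short_a_centre, short_b_centre from where it was at the start of the episode below 0.02 m); the robot touches nothing.
It fails at once if the long former is lifted out over the rim of the bin (its centre more than 265 mm above the bin's underside) (z of former_centre in the frame of bin above 0.265 m).
It also fails if it takes over 32 s, if anything falls off the work surface, if the arm or the gripper's body presses on something with over 40 N, if the wrist force passes 120 N, or if a joint passes its speed limit or range.

ROBOT

A 6-joint arm with a two-finger parallel gripper is mounted at the origin on the work surface. World frame = base frame: x ahead of the robot, y to its left, z up, the work surface at z = 0. Lengths are in m, angles in rad, forces in N, time in s.
With the tool pointing down it reaches from about 0.35 to 1 m from the base axis. Payload 7.1 kg.
Tool frame: the origin (TCP) lies on the centre line of the jaws, within the pads' length; the fingertips stand 17 mm ahead of it and the grasp point (between the pads) lies 2 mm behind it; y points along the fingers, x is the direction in which the jaws open and shut, and the axes are right-handed (so a half turn about y gives the same grasp; the last joint's range is limited). The gripper opens to 85 mm and grips with 20 to 120 N. Pads are 22 mm wide; open, the fingers measure 114 mm over their backs; the gripper's body (76 mm by 85 mm) begins 54 mm behind the grasp point. The pads swing forward as they close: fully open they stand 13 mm farther back than shut.
Start: joints at [-1.262, 0.423, 1.63, -0, 1.089, -0.019], TCP at [0.201, -0.592, 0.248] pointing down, gripper open.
Joint ranges: [-3, 3], [-0.9, 2.11], [0.09, 2.58], [-1.31, 4.45], [0.11, 2.69], [-2.54, 2.54]. Speed limits (rad/s): [2.39, 2.39, 3.01, 3.14, 3.14, 3.14].

INTERFACE

Orientations are given as a unit quaternion [x, y, z, w].
In Python, from rig import status, eyes, robot gives the robot as it stands.
- The arm moves only by the tool move_arm, never from a script. Its argument "commands" is text: rows parted by semicolons, each of 7 numbers parted by spaces: the opening, from 0 (shut) to 1 (fully open), then the shift along the tool's x, y, z normalised to -1 to 1, where 1 is 30 cm, then the turn, a rotation vector about the tool's x, y, z normalised to -1 to 1, where 1 is 2 rad. In form: grip dx dy dz wx wy wz; .... A call has 1 to 20 rows; each row is the pose to reach, as a shift and turn from the pose commanded when the call began, along the tool's axes at that moment; what a row does not reach only later rows make up. A row lasts 1/10 s, in which the tool goes at most 50 mm and 8.59 degrees, less where a joint would pass 70% of its speed; a pose out of reach is approached as far as the arm can. A call with a number of a shift or a turn outside -1 to 1 is refused whole. A call with a gripper value outside its range is refused whole. The fingers move at their own pace and stop on an object; "force" is the grip in N (left out, the last holds). Time passes only in rows, so rows that repeat a pose let the fingers close. It gives the time, the measured TCP pose, the force and the opening at its end, in the units of the state.
- status.sense(): the state, without advancing time (a new reading comes with each control period).
- eyes.camera(name): name is "scene" or "top"; returns (picture, depth): 480x640x3 uint8, red, green, blue; 480x640 float32, m along the optical axis (not along the pixel's ray), 0 where there is no reading.
- eyes.camera_model(name): a dict with "fx", "fy", "cx", "cy" (pixels), "dist_coeffs" ([k1, k2, p1, p2, k3] as OpenCV has them; the pictures are not rectified), "R" (3x3) and "t" (3): a world point X has camera coordinates R X + t. Camera axes: x right, y down, z forward; pixel columns grow to the right and rows downward; lengths in m; the calibration is good to about 2 mm. A picture is of the moment at which its call begins. camera_model takes no time and is no camera call.
- robot.close_job(): hands the job in, once; it reports no verdict.
The state is a dict: "clock": time; "joint_pos": joint angles; "qd": joint speeds; "joint_efforts": joint torques, N m; "position": TCP position; "tcp_rot": TCP orientation; "force": force on the tool from outside, world axes, zero at the start; "torque": the same for the moment, N m; "finger_gap": finger opening in m.
Only numpy, scipy, OpenCV 4.12 (cv2) and the standard library are available. Lean on these libraries where they do the work, as an engineer would, in place of code of your own. Each camera call takes 0.05 s, during which the arm holds its last target. There are 200 camera calls.

## Working session

There is one attempt and no reset: what is moved stays moved. The work goes in short steps, Python scripts to look and compute and a tool call to move; the robot and the scene stay as the last step left them, time stands still between calls to the robot, and variables do not carry over. Pictures are saved under pics/ and viewed, about 8 in all and at most 12, crops included, and the job is handed in when it is done.

Besides the shell and the picture viewer there is one more tool, called after "Request:" in YAML: its name, and indented under it one key for each argument. move_arm: Moves the arm, as the interface text tells. Scaled input: -1 to 1 covers 30 cm each way for a shift and 2 rad each way for a turn. Its arguments: {"type":"object","properties":{"commands":{"type":"string"},"force":{"type":"number"}},"required":["commands"]}

```bash
mkdir -p pics; ls; python3 - <<'E'
from rig import status, eyes
import cv2, numpy as np
s=status.sense(); print(s)
for n in ("scene","top"):
    p,d=eyes.camera(n); cv2.imwrite(f"pics/{n}0.png",p[:,:,::-1]); np.save(f"pics/{n}0_d.npy",d)
    m=eyes.camera_model(n); print(n,{k:np.round(v,4).tolist() for k,v in m.items()}, (d>0).mean())
E
```

```text
pics
{'clock': 0.0, 'joint_pos': array([-1.26199818e+00,  4.23882632e-01,  1.63069620e+00,  6.64191544e-07,
        1.08862071e+00, -1.89748174e-02]), 'qd': array([ 6.18572915e-05,  9.62051606e-04, -3.05822584e-04, -2.19671193e-05,
       -6.28069763e-04,  2.68196637e-03]), 'joint_efforts': array([-2.03463453e-03, -5.57389605e+01, -2.81742167e+01, -1.14673617e-04,
        7.18322248e-03,  6.43947402e-06]), 'position': array([ 0.2010872 , -0.59120538,  0.24751715]), 'tcp_rot': array([-0.57453732,  0.41217875, -0.41126796,  0.57521666]), 'force': array([ 0.43623477, -0.0893205 ,  0.67840388]), 'torque': array([ 0.03252992,  0.00049573, -0.07547314]), 'finger_gap': 0.08518410928987437}
scene {'fx': 471.3392, 'fy': 471.3392, 'cx': 316.4919, 'cy': 234.9377, 'dist_coeffs': [0.0012, 0.0, 0.0, 0.0, 0.0], 'R': [[0.0423, 0.9991, -0.0071], [0.8458, -0.0395, -0.532], [-0.5318, 0.0165, -0.8467]], 't': [-0.0605, -0.4717, 1.0742]} 0.9960091145833333
top {'fx': 619.0751, 'fy': 619.0751, 'cx': 318.5555, 'cy': 231.8895, 'dist_coeffs': [0.0045, 0.0, 0.0, 0.0, 0.0], 'R': [[-0.0073, -0.9999, -0.0077], [-0.9872, 0.0084, -0.1591], [0.1591, 0.0064, -0.9872]], 't': [0.0565, 0.5964, 0.7388]} 0.9958951822916666
```

View pics/scene0.png

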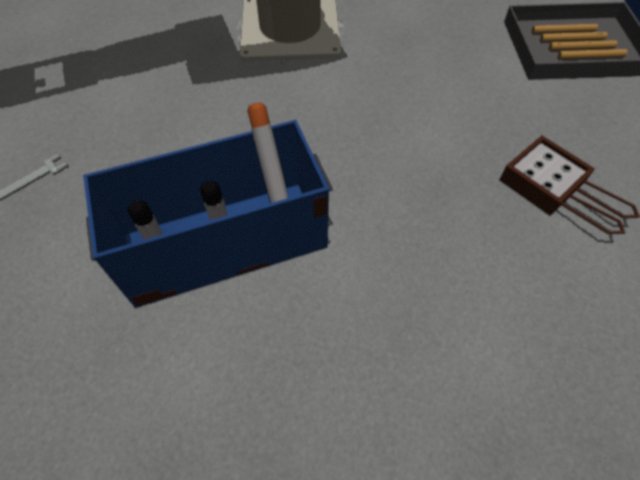

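View pics/top0.png

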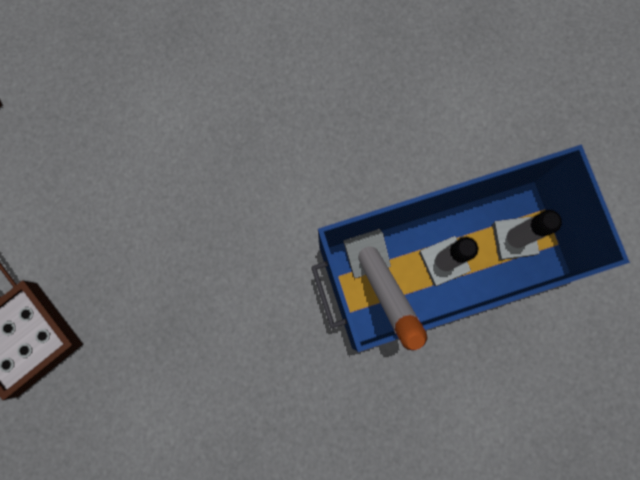

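The scene view shows the bin with the long former leaning at the +y end, its tip at (258,112). The top view shows rim corners near (321,230), (582,147), (628,263) and (357,349), the orange tip at (411,333), and the black tips at (464,250) and (546,222).

```bash
cat > h.py <<'E'
from rig import status, eyes
import cv2, numpy as np
from scipy.spatial.transform import Rotation as Ro
def ray(n,uv):
    m=eyes.camera_model(n); K=np.array([[m['fx'],0,m['cx']],[0,m['fy'],m['cy']],[0,0,1]])
    q=cv2.undistortPoints(np.array(uv,float).reshape(-1,1,2),K,np.array(m['dist_coeffs'],float)).reshape(-1,2)
    R=np.array(m['R']);t=np.array(m['t'])
    return -R.T@t,(np.c_[q,np.ones(len(q))])@R
def plane(n,uv,z):
    c,d=ray(n,uv); return c+d*((z-c[2])/d[:,2])[:,None]
def cloud(n,depth):
    v,u=np.mgrid[0:480,0:640]; c,d=ray(n,np.c_[u.ravel(),v.ravel()])
    return (c+d*depth.ravel()[:,None]).reshape(480,640,3)
def blobs(p,lo,hi,amin=60):
    k=cv2.inRange(cv2.cvtColor(p,cv2.COLOR_RGB2HSV),lo,hi)
    n,l,s,c=cv2.connectedComponentsWithStats(k)
    return [(l==i,s[i,4],c[i]) for i in range(1,n) if s[i,4]>amin]
E
python3 - <<'E'
from h import *
np.set_printoptions(precision=4,suppress=True)
p=cv2.imread("pics/top0.png")[:,:,::-1].copy(); d=np.load("pics/top0_d.npy"); P=cloud("top",d)
c=plane("top",[[321,230],[582,147],[628,263],[357,349]],.155); print("rim",c[:,:2],np.linalg.norm(np.diff(c,axis=0,append=c[:1]),axis=1))
# bin from depth: points at rim height
hsv=cv2.cvtColor(p,cv2.COLOR_RGB2HSV)
blue=(hsv[...,0]>100)&(hsv[...,0]<125)&(hsv[...,1]>120)
rim=blue&(abs(P[...,2]-.155)<.006); r=cv2.minAreaRect(P[rim][:,:2].astype(np.float32)*1000); print("rimrect",r, rim.sum())
ang=np.median(P[rim][:,2]); print(ang)
for nm,lo,hi in(("orange",(3,170,80),(14,255,255)),("yellow",(15,140,80),(35,255,255)),("black",(0,0,0),(179,255,45))):
    for m,a,ce in blobs(p,lo,hi,100):
        Q=P[m]; print(nm,a,ce,"mean",Q.mean(0),"min",Q.min(0),"max",Q.max(0))
# bin frame & stem points
x=(c[0]+c[1]-c[2]-c[3])[:2]; y=(c[0]+c[3]-c[1]-c[2])[:2]; o=c.mean(0)[:2]
th=np.arctan2(y[1],y[0])-np.pi/2; print("th from y",th,"from x",np.arctan2(x[1],x[0]),"o",o)
B=np.array([[np.cos(th),np.sin(th)],[-np.sin(th),np.cos(th)]])
L=P.copy(); L[...,:2]=(P[...,:2]-o)@B.T
grey=(hsv[...,1]<60)&(hsv[...,2]>90)
ins=(abs(L[...,0])<.14)&(abs(L[...,1])<.15)&(P[...,2]>.03)&~blue
for y0 in(-.098,0,.098):
    for z in np.arange(.03,.22,.02):
        q=L[ins&(abs(L[...,1]-y0)<.045)&(abs(L[...,2]-z)<.01)]
        if len(q)>8: print(y0,round(z,2),len(q),np.median(q,0),q.min(0)[:2],q.max(0)[:2])
E
```

```text
rim [[ 0.5816  0.0484]
 [ 0.673  -0.2435]
 [ 0.5426 -0.2833]
 [ 0.4532  0.0112]] [0.3059 0.1363 0.3078 0.1338]
rimrect ((563.6965942382812, -116.3741455078125), (139.19119262695312, 310.0971984863281), 17.429100036621094) 3700
0.15445528582946155
orange 720 [410.7389 332.2708] mean [ 0.4704 -0.0404  0.1974] min [ 0.4547 -0.0555  0.1763] max [0.4869 0.0467 0.8247]
yellow 905 [484.368  249.8718] mean [ 0.5768 -0.1669  0.0114] min [ 0.4716 -0.2005  0.0002] max [0.6085 0.0467 0.8247]
yellow 182 [546.1813 241.8187] mean [ 0.587  -0.2493  0.0107] min [ 0.4716 -0.2632  0.0019] max [0.5958 0.0467 0.8247]
yellow 1186 [410.0363 272.2943] mean [ 0.5482 -0.0683  0.0081] min [ 0.4716 -0.0974  0.0007] max [0.577  0.0467 0.8247]
yellow 915 [357.3956 291.4022] mean [0.5236 0.0015 0.0069] min [ 0.4716 -0.0243  0.0013] max [0.5483 0.0467 0.8247]
black 10141 [524.9959 213.3398] mean [ 0.6102 -0.1951  0.0926] min [ 0.4716 -0.2797  0.0014] max [0.6718 0.0467 0.8247]
black 547 [462.9543 249.9031] mean [ 0.5601 -0.1089  0.1416] min [ 0.4716 -0.1249  0.1066] max [0.5746 0.0467 0.8247]
black 319 [336.8401 29
[... 1356 characters left out ...]
[0.0307 0.0735] [0.0662 0.1238]
0.098 0.05 581 [0.0508 0.1003 0.0437] [-0.0641  0.0738] [0.0618 0.1239]
0.098 0.07 217 [0.0231 0.1014 0.0705] [0.006  0.0857] [0.0334 0.1124]
0.098 0.09 238 [0.0097 0.1017 0.09  ] [-0.0641  0.0701] [0.0197 0.1126]
0.098 0.11 263 [-0.004   0.1015  0.1103] [-0.0641  0.0847] [0.0066 0.1126]
0.098 0.13 293 [-0.0176  0.1017  0.1301] [-0.064   0.0756] [-0.0072  0.1125]
0.098 0.15 413 [-0.0296  0.1009  0.1527] [-0.0688  0.0537] [0.0715 0.1421]
0.098 0.17 359 [-0.0451  0.1015  0.1707] [-0.0693  0.0843] [-0.034   0.1124]
0.098 0.19 735 [-0.0653  0.1     0.194 ] [-0.0829  0.0847] [-0.0464  0.1121]
0.098 0.21 65 [-0.0681  0.0987  0.2007] [-0.074  0.092] [-0.0613  0.106 ]
```

```bash
cat >> h.py <<'E'
O=np.array([.5637,-.1164,0]); TH=np.radians(17.43); B=Ro.from_euler('z',TH).as_matrix()
def tobin(P): return (P-O)@B
def go(pb,tilt,grip,s=None,flip=1):
    """bin-frame TCP target; tilt: approach = (sin t,0,-cos t); prints the row"""
    s=s or status.sense(); R0=Ro.from_quat(s['tcp_rot'])
    y=np.array([np.sin(tilt),0,-np.cos(tilt)]); x=np.array([0,flip,0.]); Rt=Ro.from_matrix(B@np.c_[x,y,np.cross(x,y)])
    d=R0.inv().apply(O+B@np.array(pb)-s['position'])/.3; w=(R0.inv()*Rt).as_rotvec()/2
    print("row",grip,np.round(np.r_[d,w],4),"world",np.round(O+B@np.array(pb),4))
def where():
    s=status.sense(); R=B.T@Ro.from_quat(s['tcp_rot']).as_matrix(); np.set_printoptions(precision=4,suppress=True)
    print("t",round(s['clock'],2),"bin pos",tobin(s['position']),"x",R[:,0],"y",R[:,1],"q",s['joint_pos'],"F",s['force'],"gap",s['finger_gap']); return s
E
python3 - <<'E'
from h import *
s=where()
p=cv2.imread("pics/top0.png")[:,:,::-1].copy(); d=np.load("pics/top0_d.npy"); d[d>1.2]=0
L=tobin(cloud("top",d)); hsv=cv2.cvtColor(p,cv2.COLOR_RGB2HSV)
b=(hsv[...,0]>100)&(hsv[...,0]<125)&(hsv[...,1]>120)
w=~b&(d>0)&(L[...,2]>.06)&(L[...,2]<.19)&(abs(L[...,1]-.098)<.02)&(abs(L[...,0])<.085)
Q=L[w]; pts=[]
for z in np.arange(.06,.19,.01):
    q=Q[abs(Q[:,2]-z)<.005]; k=np.percentile(q[:,0],97); pts.append([z,k,q[:,1].min(),q[:,1].max()])
pts=np.array(pts); f=np.polyfit(pts[:,0],pts[:,1],1); print("lean",np.degrees(np.arctan(-f[0])),"ridge x at .1,.19",np.polyval(f,[.1,.19]),"y",np.median(pts[:,2]),np.median(pts[:,3]))
t=np.radians(34);r=np.array([.044,0,.019])
for z in(.1,.19):
    k=(z-.019-.014*np.sin(t))/np.cos(t);print("model ridge",.044-np.sin(t)*k+.014*np.cos(t))
for m,a,c in blobs(p,(0,0,0),(179,255,45),400): 
    q=L[m]; q=q[(q[:,2]>.137)&(q[:,2]<.15)&(abs(q[:,0])<.04)]; len(q)>50 and print("short top",q.mean(0),len(q))
for k in(.296,.196):
  for fl in(1,-1): go([.044-np.sin(t)*k,.0985,.019+np.cos(t)*k],t,1,s,fl)
E
```

```text
t 0.1 bin pos [-0.4882 -0.3445  0.2476] x [ 0.0236 -0.9997 -0.0014] y [-0.      0.0014 -1.    ] q [-1.262   0.4238  1.6306 -0.      1.0886 -0.019 ] F [ 0.2998  1.395  -0.0362] gap 0.08544762815376618
lean 15.943088322659987 ridge x at .1,.19 [ 0.0154 -0.0103] y 0.08512831298046314 0.11247710338353242
model ridge 0.006251861414818099
model ridge -0.054453905101000316
short top [-0.0005 -0.1191  0.1431] 868
short top [-0.0004  0.0056  0.1431] 428
row 1 [-1.4473 -0.0539  1.2568 -0.0064 -1.4915 -0.456 ] world [ 0.4183 -0.0588  0.2644]
row 1 [-1.4473 -0.0539  1.2568  0.2967  0.0113 -0.0042] world [ 0.4183 -0.0588  0.2644]
row 1 [-1.4425  0.2224  1.4432 -0.0064 -1.4915 -0.456 ] world [ 0.4716 -0.0421  0.1815]
row 1 [-1.4425  0.2224  1.4432  0.2967  0.0113 -0.0042] world [ 0.4716 -0.0421  0.1815]
```

Request:
move_arm:
  commands: "1 -0.73 -0.06 0.63 0 0 0;1 -0.73 -0.06 0.63 0 0 0;1 -0.73 -0.06 0.63 0.1 0 0;1 -0.73 -0.06 0.63 0.15 0 0;1 -0.73 -0.06 0.63 0.15 0 0;1 -0.73 -0.06 0.63 0.15 0 0;1 -0.73 -0.06 0.63 0.15 0 0;1 -0.73 -0.06 0.63 0.15 0 0"
  force: 40

```text
clock: 0.9
position: [0.3099, -0.323, 0.2665]
tcp_rot: [-0.483, 0.345, -0.468, 0.655]
force: [0.1, 1.2, 0.5]
finger_gap: 0.0855
```

```bash
python3 - <<'E'
from h import *
s=where(); t=np.radians(34)
for k in(.296,.196): go([.044-np.sin(t)*k,.0985,.019+np.cos(t)*k],t,1,s,-1)
E
```

```text
t 0.9 bin pos [-0.304  -0.1211  0.2665] x [ 0.0253 -0.9997  0.0008] y [ 0.2954  0.0067 -0.9554] q [-1.0169  0.1057  2.0561  0.3637  0.9429  0.0145] F [0.0613 1.1663 0.4892] gap 0.08545247426160196
row 1 [-0.7165  0.1914  0.5968  0.1467  0.0116 -0.0051] world [ 0.4183 -0.0588  0.2644]
row 1 [-0.712   0.5104  0.6932  0.1467  0.0116 -0.0051] world [ 0.4716 -0.0421  0.1815]
```

Request:
move_arm:
  commands: "1 -0.716 0.191 0.597 0 0 0;1 -0.716 0.191 0.597 0.05 0 0;1 -0.716 0.191 0.597 0.1 0.01 0;1 -0.716 0.191 0.597 0.147 0.012 -0.005;1 -0.716 0.191 0.597 0.147 0.012 -0.005;1 -0.716 0.191 0.597 0.147 0.012 -0.005;1 -0.716 0.191 0.597 0.147 0.012 -0.005;1 -0.716 0.191 0.597 0.147 0.012 -0.005;1 -0.716 0.191 0.597 0.147 0.012 -0.005;1 -0.716 0.191 0.597 0.147 0.012 -0.005"

```text
clock: 1.9
position: [0.4186, -0.0613, 0.2645]
tcp_rot: [-0.377, 0.279, -0.524, 0.711]
force: [1.0, -0.4, -0.3]
finger_gap: 0.0852
```

```bash
python3 - <<'E'
from h import *
s=where(); t=np.radians(34)
for k in(.296,.196): go([.044-np.sin(t)*k,.0985,.019+np.cos(t)*k],t,1,s,-1)
p,d=eyes.camera("scene"); cv2.imwrite("pics/s1.png",cv2.resize(p[60:320,60:380,::-1],None,fx=2,fy=2))
E
```

```text
t 1.9 bin pos [-0.1219  0.096   0.2645] x [-0.0053 -1.     -0.0012] y [ 0.5596 -0.002  -0.8288] q [-0.4271 -0.0523  2.3332  0.8075  0.5412  0.2063] F [ 0.981  -0.3996 -0.286 ] gap 0.08523951184342711
row 1 [-0.0082  0.001   0.0009 -0.0002 -0.0025  0.001 ] world [ 0.4183 -0.0588  0.2644]
row 1 [-0.0089  0.3343  0.0008 -0.0002 -0.0025  0.001 ] world [ 0.4716 -0.0421  0.1815]
```

View pics/s1.png

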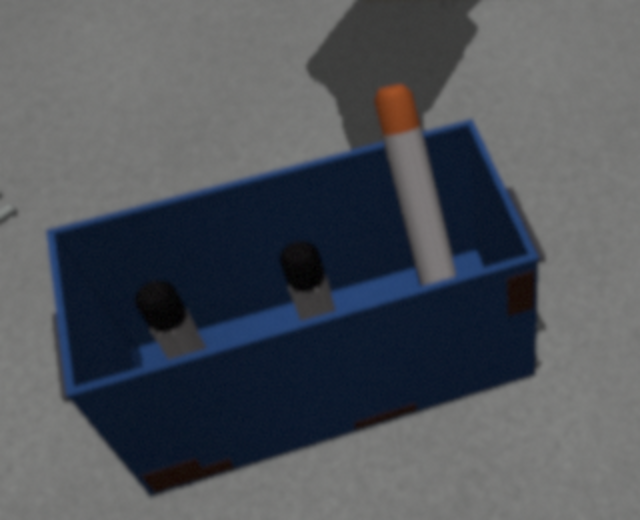

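The view shows the stem leaning on the rim with its tip at crop pixel (397,95), unchanged. The gripper is just above the crop, and both short formers are standing. Next I slide along the stem axis.

Request:
move_arm:
  commands: "1 -0.009 0.1 0 0 0 0;1 -0.009 0.2 0 0 0 0;1 -0.009 0.3 0 0 0 0;1 -0.009 0.33 0 0 0 0;1 -0.009 0.33 0 0 0 0;1 -0.009 0.33 0 0 0 0"

```text
clock: 2.55
position: [0.4704, -0.0413, 0.1824]
tcp_rot: [-0.377, 0.279, -0.524, 0.711]
force: [0.5, 0.3, -0.6]
finger_gap: 0.0856
```

```bash
python3 - <<'E'
from h import *
s=where()
p,d=eyes.camera("scene"); cv2.imwrite("pics/s2.png",cv2.resize(p[0:260,60:380,::-1],None,fx=2,fy=2))
E
```

```text
t 2.55 bin pos [-0.0665  0.0996  0.1824] x [-0.0037 -1.     -0.0018] y [ 0.5593 -0.0006 -0.829 ] q [-0.3072  0.2179  2.3256  1.3028  0.3389 -0.239 ] F [ 0.513   0.3035 -0.6052] gap 0.08560766599833455
```

View pics/s2.png

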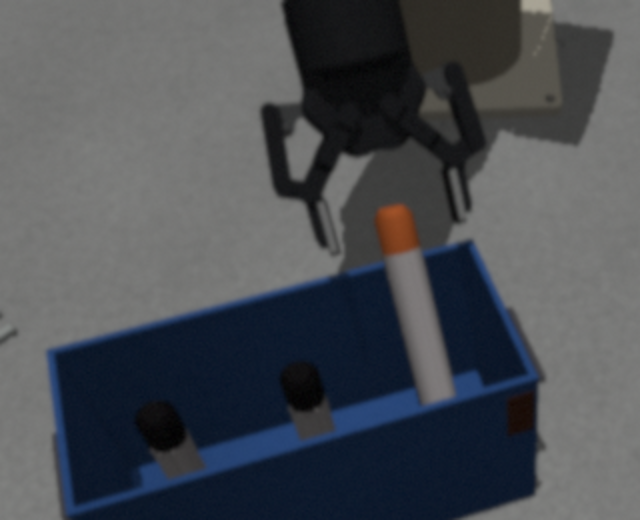

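The fingers straddle the orange tip, with fingertips at crop pixels (332,250) and (460,218) and the tip at (396,225). Closing now.

Request:
move_arm:
  commands: "0.3 0 0 0 0 0 0;0.1 0 0 0 0 0 0;0.1 0 0 0 0 0 0;0.1 0 0 0 0 0 0;0.1 0 0 0 0 0 0;0.1 0 0 0 0 0 0;0.1 0 0 0 0 0 0;0.1 0 0 0 0 0 0;0.1 0 0 0 0 0 0;0.1 0 0 0 0 0 0"
  force: 50

```text
clock: 3.6
position: [0.4707, -0.0406, 0.1829]
tcp_rot: [-0.377, 0.278, -0.523, 0.711]
force: [-3.7, -0.7, 7.1]
finger_gap: 0.0266
```

```bash
python3 - <<'E'
from h import *
s=where()
b=tobin(s['position']); t=np.radians(34)
for dz,x,tl in((0.03,-.055,t),(.035,-.03,t/2),(.035,0,0)):
    go([x,b[1],.201-.005+dz if tl<t else b[2]+dz],tl,.1,s,-1)
go([0,b[1],.206],0,.1,s,-1)
E
```

```text
t 3.6 bin pos [-0.066   0.1002  0.1829] x [-0.0025 -1.     -0.0007] y [ 0.5604 -0.0008 -0.8283] q [-0.3054  0.2168  2.3257  1.3047  0.3383 -0.2405] F [-3.6528 -0.7298  7.108 ] gap 0.02660674260221375
row 0.1 [-0.0002 -0.0623  0.0863 -0.0007 -0.0012  0.0004] world [ 0.4812 -0.0373  0.2129]
row 0.1 [-0.0004 -0.0655  0.1891 -0.1491 -0.0013  0.0002] world [ 0.5051 -0.0298  0.231 ]
row 0.1 [-0.0007 -0.0094  0.2719 -0.2974 -0.0013  0.    ] world [ 0.5337 -0.0208  0.231 ]
row 0.1 [-0.0006  0.0596  0.2252 -0.2974 -0.0013  0.    ] world [ 0.5337 -0.0208  0.206 ]
```

Request:
move_arm:
  commands: "0.1 0 -0.042 0.028 0 0 0;0.1 0 -0.083 0.056 0 0 0;0.1 0 -0.083 0.056 0 0 0;0.1 0 -0.075 0.122 -0.075 0 0;0.1 0 -0.0655 0.189 -0.149 0 0;0.1 0 -0.0655 0.189 -0.149 0 0;0.1 0 -0.036 0.231 -0.22 0 0;0.1 0 -0.0094 0.272 -0.297 0 0;0.1 0 -0.0094 0.272 -0.297 0 0;0.1 0 -0.0094 0.272 -0.297 0 0;0.1 0 -0.0094 0.272 -0.297 0 0"

```text
clock: 4.7
position: [0.533, -0.0197, 0.2287]
tcp_rot: [-0.569, 0.42, -0.417, 0.571]
force: [-0.5, 0.3, -4.5]
finger_gap: 0.0261
```

```bash
python3 - <<'E'
from h import *
s=where()
p,d=eyes.camera("top"); cv2.imwrite("pics/t3.png",p[:,:,::-1]); 
q,e=eyes.camera("scene"); cv2.imwrite("pics/s3.png",np.hstack([cv2.resize(a,None,fx=1.25,fy=1.25) for a in(p[100:400,300:620,::-1],q[0:300,60:380,::-1])])); np.save("pics/s3_d.npy",e); cv2.imwrite("pics/s3f.png",q[:,:,::-1])
E
```

```text
t 4.7 bin pos [-0.0003  0.1015  0.2287] x [ 0.0003 -1.     -0.0049] y [ 0.0003  0.0049 -1.    ] q [-0.0617  0.3154  1.8479  0.0056  0.9798  1.2015] F [-0.5424  0.2693 -4.5205] gap 0.02613098228154632
```

View pics/s3.png

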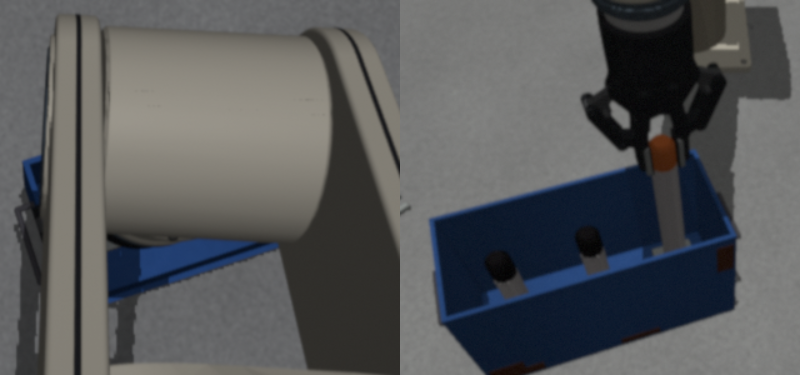

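The top view is blocked by the arm. In the scene view the former hangs nearly upright, with the orange tip at (663,152) in the jaws and the shorts unmoved. I'll measure its tilt from depth.

```bash
cat >> h.py <<'E'
def stem(p,e):
    L=tobin(cloud("scene",e)); hsv=cv2.cvtColor(p,cv2.COLOR_RGB2HSV)
    b=(hsv[...,0]>95)&(hsv[...,0]<130)&(hsv[...,1]>100)
    for z in np.arange(.03,.23,.02):
        q=L[~b&(abs(L[...,2]-z)<.01)&(abs(L[...,1]-.1)<.022)&(abs(L[...,0])<.05)]
        if len(q)>15: print(round(z,2),len(q),"x front",np.percentile(q[:,0],90),"y",np.percentile(q[:,1],[3,97]))
E
python3 - <<'E'
from h import *
np.set_printoptions(precision=4,suppress=True)
stem(cv2.imread("pics/s3f.png")[:,:,::-1].copy(),np.load("pics/s3_d.npy"))
s=status.sense(); b=tobin(s['position'])
for z in(.207,.2035): go([0,b[1],z],0,.1,s,-1)
E
```

```text
0.05 54 x front -0.01572695614958814 y [0.0787 0.1205]
0.09 144 x front 0.011678917621557003 y [0.0884 0.1138]
0.11 157 x front 0.011677547854530165 y [0.0882 0.1139]
0.13 171 x front 0.01150159337707101 y [0.0882 0.114 ]
0.15 180 x front 0.011636851962507053 y [0.0882 0.1134]
0.17 201 x front 0.01157523430949513 y [0.0882 0.1135]
0.19 211 x front 0.011442517115158807 y [0.088  0.1132]
0.21 251 x front 0.011322740759227998 y [0.0839 0.1172]
row 0.1 [ 0.0003  0.0736  0.0059  0.0002 -0.0009 -0.0021] world [ 0.5335 -0.0201  0.207 ]
row 0.1 [ 0.0003  0.0853  0.0059  0.0002 -0.0009 -0.0021] world [ 0.5335 -0.0201  0.2035]
```

It is upright to well under 1° and centred within about 2 mm in x. Lowering gently now.

Request:
move_arm:
  commands: "0.1 0 0.025 0 0 0 0;0.1 0 0.05 0 0 0 0;0.1 0 0.065 0 0 0 0;0.1 0 0.072 0 0 0 0;0.1 0 0.076 0 0 0 0;0.1 0 0.079 0 0 0 0;0.1 0 0.079 0 0 0 0;0.1 0 0.079 0 0 0 0"

```text
clock: 5.6
position: [0.5338, -0.0208, 0.2069]
tcp_rot: [-0.569, 0.419, -0.419, 0.57]
force: [0.8, -0.3, -2.7]
finger_gap: 0.0265
```

```bash
python3 - <<'E'
from h import *
s=where()
p,e=eyes.camera("scene"); L=tobin(cloud("scene",e)); 
for m,a,c in blobs(p,(3,150,50),(14,255,255),80): q=L[m]; q=q[abs(q[:,1]-.1)<.03]; len(q)>50 and print("orange top z",np.percentile(q[:,2],[2,98]),c)
E
```

```text
t 5.6 bin pos [0.0001 0.1001 0.2069] x [-0.0022 -1.     -0.0013] y [ 0.0004  0.0013 -1.    ] q [-0.0619  0.3459  1.8633  0.0016  0.9325  1.2059] F [ 0.7732 -0.2867 -2.6701] gap 0.0265012553923847
orange top z [0.1963 0.2247] [271.2394 135.1969]
```

Request:
move_arm:
  commands: "0.1 0 0.003 0 0 0 0;0.1 0 0.006 0 0 0 0;0.1 0 0.009 0 0 0 0;0.1 0 0.009 0 0 0 0;0.1 0 0.009 0 0 0 0"

```text
clock: 6.15
position: [0.5337, -0.0208, 0.204]
tcp_rot: [-0.569, 0.42, -0.419, 0.57]
force: [0.3, -0.9, -3.8]
finger_gap: 0.0263
```

Request:
move_arm:
  commands: "0.1 0 0.002 0 0 0 0;0.1 0 0.004 0 0 0 0;0.1 0 0.006 0 0 0 0;0.1 0 0.006 0 0 0 0;0.1 0 0.006 0 0 0 0"

```text
clock: 6.65
position: [0.5344, -0.0208, 0.2031]
tcp_rot: [-0.569, 0.419, -0.419, 0.57]
force: [-1.2, 1.1, 5.9]
finger_gap: 0.0262
```

The foot is down (contact +6 N). Releasing, then straight up.

Request:
move_arm:
  commands: "0.4 0 0 0 0 0 0;0.5 0 0 0 0 0 0;0.6 0 0 0 0 0 0;0.7 0 0 0 0 0 0;0.8 0 0 0 0 0 0;0.8 0 0 0 0 0 0;0.8 0 -0.03 0 0 0 0;0.8 0 -0.1 0 0 0 0;0.8 0 -0.25 0 0 0 0;0.8 0 -0.4 0 0 0 0;0.8 0 -0.4 0 0 0 0;0.8 0 -0.4 0 0 0 0;0.8 0 -0.4 0 0 0 0"

```text
clock: 7.95
position: [0.533, -0.0209, 0.3215]
tcp_rot: [0.57, -0.42, 0.418, -0.569]
force: [0.3, -0.1, -0.1]
finger_gap: 0.0685
```

```bash
python3 - <<'E'
from h import *
s=where()
p,e=eyes.camera("scene"); cv2.imwrite("pics/s4.png",cv2.resize(p[0:320,60:380,::-1],None,fx=1.8,fy=1.8)); stem(p,e)
L=tobin(cloud("scene",e))
for m,a,c in blobs(p,(3,150,50),(14,255,255),80): q=L[m]; q=q[abs(q[:,1]-.1)<.03]; len(q)>50 and print("orange top z",np.percentile(q[:,2],[2,98]),c)
for y0 in(-.119,.0056):
    q=L[(abs(L[...,1]-y0)<.03)&(abs(L[...,0])<.03)&(L[...,2]>.137)&(L[...,2]<.15)]; print("short top",q.mean(0),q.min(0),q.max(0))
E
```

```text
t 7.95 bin pos [-0.0007  0.1003  0.3215] x [-0.0023 -1.     -0.0019] y [-0.0015  0.0019 -1.    ] q [-0.0623  0.2074  1.7579  0.0014  1.1783  1.2061] F [ 0.2523 -0.1044 -0.1089] gap 0.0685264693450856
0.09 131 x front 0.013714278559673526 y [0.0863 0.1116]
0.11 155 x front 0.01380200239669701 y [0.0865 0.1117]
0.13 172 x front 0.013757415165775442 y [0.0864 0.1119]
0.15 183 x front 0.013823019018345475 y [0.0864 0.1117]
0.17 199 x front 0.013810279529746367 y [0.0866 0.1118]
0.19 217 x front 0.013723735277725536 y [0.0867 0.1117]
0.21 372 x front 0.012868651169364724 y [0.0874 0.112 ]
orange top z [0.1924 0.221 ] [270.8293 138.2516]
short top [ 0.0033 -0.1152  0.1435] [-0.0292 -0.149   0.137 ] [ 0.0293 -0.089   0.15  ]
short top [0.0037 0.005  0.1429] [-0.0109 -0.0087  0.137 ] [0.0141 0.0189 0.1467]
```

View pics/s4.png

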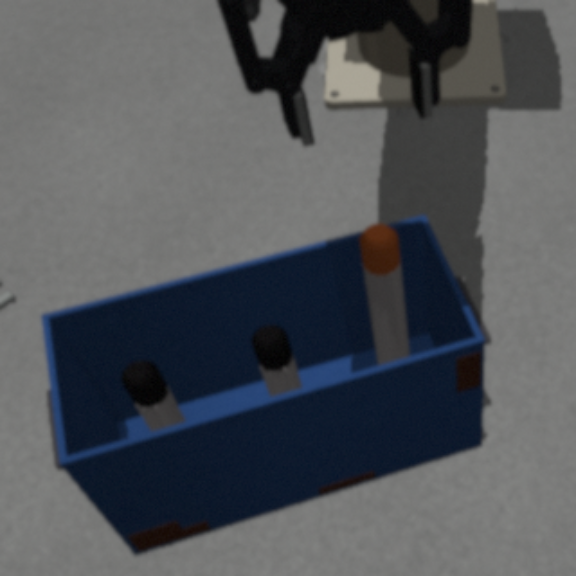

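The view shows the long former standing upright and free, with its tip at (380,248). Both shorts are standing, at (145,382) and (272,346), and the gripper is clear above. Handing in.

```bash
python3 -c "
from rig import robot; print(robot.close_job())"
```

```text
the job is handed in; nothing more can be done
None
```

The long former now stands freely on its foot in the bin, about centred across the yellow stripe, and I handed the job in at about 8 s. I gripped its orange tip along the leaning axis and lifted it about 30 mm. I then turned it 34° upright inside the bin, lowered it until the foot touched (about 6 N), released it and backed straight up.

Last checks, from scene-camera depth after release:
- **Upright:** the stem face stays at x = 13.7–13.8 mm from z = 90 to 190 mm, so it leans well under 1°.
- **Position:** the axis is at about x = 0 and y = 99 mm in the bin frame. The tip top is at z ≈ 221 mm, and 220 mm is expected for standing on the floor.
- **Short formers:** both are still standing, within about 4 mm of where they were first measured. The measured shift could be camera and mask error.
- **Robot:** the gripper is about 100 mm clear above the tip, and the wrist force is about 0.

- **Disagreement:** one early fit of the lean gave 16° because of stray edge pixels. I rejected it because the depth profile gave about 34°, which matched the task text.
- **Not checked:** the arm hid the bin from the top camera with the former upright, before lowering, and I did not use that camera again, so the final check is from the scene camera alone.

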